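Complete the nest of studio tins

ROBOT

A 7-joint arm with a two-finger parallel gripper is mounted at the origin on the work surface. World frame = base frame: x ahead of the robot, y to its left, z up, the work surface at z = 0. Lengths are in m, angles in rad, forces in N, time in s.
With the tool pointing down it reaches from about 0.4 to 0.85 m from the base axis. Payload 4.5 kg.
Tool frame: the origin (TCP) lies on the mounting face of the last link; the fingertips stand 173 mm ahead of it and the grasp point (between the pads) lies 155 mm ahead of it; z points along the fingers, y is the line along which they close (so a half turn about z gives the same grasp; the last joint's range is limited). The gripper opens to 85 mm and grips with 20 to 120 N. Pads are 22 mm wide; open, the fingers measure 114 mm over their backs; the gripper's body (76 mm by 85 mm) begins 54 mm behind the grasp point. The pads swing forward as they close: fully open they stand 13 mm farther back than shut.
Start: joints at [-1.272, 0.689, -0.195, 1.565, 0.157, 0.902, -0.215], TCP at [0.164, 0.603, 0.405] pointing down, gripper open.
Joint ranges: [-3.01, 3.01], [-0.46, 2.08], [-1.47, 1.51], [0.13, 2.56], [-1, 4.14], [0.04, 2.09], [-2.66, 2.66]. Speed limits (rad/s): [2.57, 2.57, 3.14, 3.14, 3.14, 3.14, 3.14].

INTERFACE

Orientations are given as a unit quaternion [x, y, z, w].
In Python, from plant import get_state, read_camera, close_job gives the robot as it stands.
- The arm moves only by the tool servo_tool, never from a script. Its argument "moves" is a list of rows, each a list of 7 numbers: the shift along the tool's x, y, z in cm, then the turn, a rotation vector about the tool's x, y, z in rad, then the closure, from -1 (fully open) to 1 (shut). In form: [[dx, dy, dz, wx, wy, wz, gripper], ...]. A call has 1 to 12 rows; each row is the pose to reach, as a shift and turn from the pose commanded when the call began, along the tool's axes at that moment; what a row does not reach only later rows make up. A row lasts 1/10 s, in which the tool goes at most 50 mm and 8.59 degrees, less where a joint would pass 70% of its speed; a pose out of reach is approached as far as the arm can. A call with a gripper value outside its range is refused whole. The fingers move at their own pace and stop on an object; the grip force is fixed at half the most. Time passes only in rows, so rows that repeat a pose let the fingers close. It gives the time, the measured TCP pose, the force, the opening and the grip force at its end, in the units of the state.
- get_state(): the state, without advancing time (a new reading comes with each control period).
- read_camera(name): name is "side" or "top"; returns a dict with "img" (480x640x3 uint8, red, green, blue), "vertical_fov" (degrees; the focal length in pixels is half the picture's height over the tangent of half this angle, whatever the lens; pixels are square), "cx", "cy" (the principal point, pixels), "T" (4x4, takes a point from camera to world coordinates). Camera axes: x right, y down, z forward; pixel columns grow to the right and rows downward; lengths in m; the calibration is good to about 2 mm. A picture is of the moment at which its call begins. There is no depth.
- close_job(): hands the job in; it is judged then, once.
The state is a dict: "time": time; "qpos": joint angles; "joint_velocities": joint speeds; "tau": joint torques, N m; "ee_pos": TCP position; "ee_rot": TCP orientation; "contact_force": force on the tool from outside, world axes, zero at the start; "ft_torque": the same for the moment, N m; "finger_gap": opening from 0.0 (shut) to 1.0 (fully open); "finger_force": force on a finger pad.
Only numpy, scipy, OpenCV 4.12 (cv2) and the standard library are available. Lean on these libraries where they do the work, as an engineer would, in place of code of your own. Each camera call takes 0.05 s, during which the arm holds its last target. There are 200 camera calls.

TASK

Put the set of paint tins back together: pick out of the slanted rack the one tin that both fits into the aluminium kettle and is wide enough to take the slim tin, set it into the kettle, and set the slim tin into it, each standing upright and fully down on the floor of the one around it. Lower the tins in without dropping them, keep the kettle where it stands, and leave the other tins, the jar, the can and the bottle undisturbed.

Things in the scene. Friction and masses are not known exactly. Their poses are not given: they have to be found in the camera images.
- tin_63: open straight round steel tin, outside diameter 63 mm, height 86 mm, wall 2.5 mm (inside diameter 58 mm), inner floor 12 mm above the underside, foot bevelled by 3 mm over its lowest 6 mm, 0.1 kg. Starts in a rack bay, mouth leaning 30 deg towards the robot. Origin: centre of its underside; z: axis, towards the mouth; it leans in its x-z plane.
- tin_56: open straight round steel tin, outside diameter 56 mm, height 86 mm, wall 2.5 mm (inside diameter 51 mm), inner floor 12 mm above the underside, foot bevelled by 3 mm over its lowest 6 mm, 0.1 kg. Starts in a rack bay, mouth leaning 30 deg towards the robot. Origin: centre of its underside; z: axis, towards the mouth; it leans in its x-z plane.
- tin_49: open straight round steel tin, outside diameter 49 mm, height 86 mm, wall 2.5 mm (inside diameter 44 mm), inner floor 12 mm above the underside, foot bevelled by 3 mm over its lowest 6 mm, 0.1 kg. Starts in a rack bay, mouth leaning 30 deg towards the robot. Origin: centre of its underside; z: axis, towards the mouth; it leans in its x-z plane.
- tin_42: open straight round steel tin, outside diameter 42 mm, height 86 mm, wall 2.5 mm (inside diameter 37 mm), inner floor 12 mm above the underside, foot bevelled by 3 mm over its lowest 6 mm, 0.1 kg. Starts in a rack bay, mouth leaning 30 deg towards the robot. Origin: centre of its underside; z: axis, towards the mouth; it leans in its x-z plane.
- kettle: heavy round open kettle of bare aluminium, outside diameter 68 mm, height 62 mm, wall 4 mm (inside diameter 60 mm), inner floor 8 mm above the underside, 0.7 kg, with a small dark rivet head on two sides; loose on the table, left or right of the robot's centre line. Origin: centre of its underside; z up.
- slim_tin: slim open round steel tin, the innermost of the set: outside diameter 46 mm, height 104 mm, wall 2.5 mm, foot bevelled by 3 mm over its lowest 6 mm, 0.1 kg; stands upright on the table, hemmed in between the jar (on its +y side) and the can (on its -y side), free on its x sides. Origin: centre of its underside; z up.
- rack: fixed slanted plywood tin rack: board 130 x 345 x 8 mm with four equal bays along its y axis (y = -126, -42, 42, 126 mm). Each bay's floor slopes 30 deg, lower towards the robot (rack -x), middle 53 mm above the table, with a 30 mm front lip and sides 14 mm high. Origin: centre of the board's underside; z up.
- jar: bystander: closed amber glass jar, diameter 58 mm, height 82 mm, upright. Origin: centre of its underside.
- can: bystander: closed metal can, diameter 60 mm, height 90 mm, upright. Origin: centre of its underside.
- bottle: bystander: green glass bottle, diameter 58 mm, height 160 mm, upright between the robot and the rack. Origin: centre of its underside.

How it is judged:
By the outcome, as a careful person would: the job done as asked, in the order asked, and still so for the second after the job is handed in, with the robot touching nothing.
It also fails if it takes over 70 s, if anything falls off the work surface, if the arm or the gripper's body presses on something with over 40 N, if the wrist force passes 120 N, or if a joint passes its speed limit or range.

## Working session

There is one attempt and no reset: what is moved stays moved. The work goes in short steps, Python scripts to look and compute and a tool call to move; the robot and the scene stay as the last step left them, time stands still between calls to the robot, and variables do not carry over. Pictures are saved under pics/ and viewed, at most 10 in all, crops included, and the job is handed in when it is done.

Besides the shell and the picture viewer there is one more tool, called after "Emit:" by a JSON object that holds its "method" and its "body". servo_tool: Moves the arm, as the interface text tells. Its arguments: {"type":"object","properties":{"moves":{"type":"array"}},"required":["moves"]}

```bash
ls; mkdir -p pics; python3 - <<'E'
from plant import get_state, read_camera
import cv2,numpy as np
np.set_printoptions(precision=4,suppress=True)
for n in("side","top"):
    c=read_camera(n); cv2.imwrite(f"pics/{n}0.png",c["img"][:,:,::-1]); print(n,c["vertical_fov"],c["cx"],c["cy"]);print(c["T"])
s=get_state();print(s)
E
```

```text
pics
side 51.22926016865952 320.8642713495008 240.28733468111938
[[ 0.9996 -0.0179  0.0205  0.5014]
 [-0.0273 -0.65    0.7594 -0.7754]
 [-0.0003 -0.7597 -0.6503  0.7139]
 [ 0.      0.      0.      1.    ]]
top 52.79615758770821 319.9612143707489 243.9416826409678
[[ 0.026  -0.9811  0.1919  0.3545]
 [-0.9995 -0.0294 -0.0149 -0.0054]
 [ 0.0202 -0.1914 -0.9813  1.0377]
 [ 0.      0.      0.      1.    ]]
{'time': 0.1, 'qpos': array([-1.2722,  0.6899, -0.1945,  1.5662,  0.1573,  0.9025, -0.2151]), 'joint_velocities': array([-0.0014, -0.0017,  0.0011, -0.004 ,  0.0003,  0.0017, -0.0006]), 'tau': array([ -0.0032, -54.0597,  -1.2714, -15.8984,   0.0094,   0.0044,
        -0.    ]), 'ee_pos': array([0.1635, 0.6029, 0.404 ]), 'ee_rot': array([ 0.132 ,  0.9912, -0.0008, -0.0001]), 'contact_force': array([ 0.0735,  0.7584, -0.3945]), 'ft_torque': array([ 0.0012,  0.02  , -0.0415]), 'finger_force': 0.0, 'finger_gap': 0.9994303809504431}
```

View pics/side0.png

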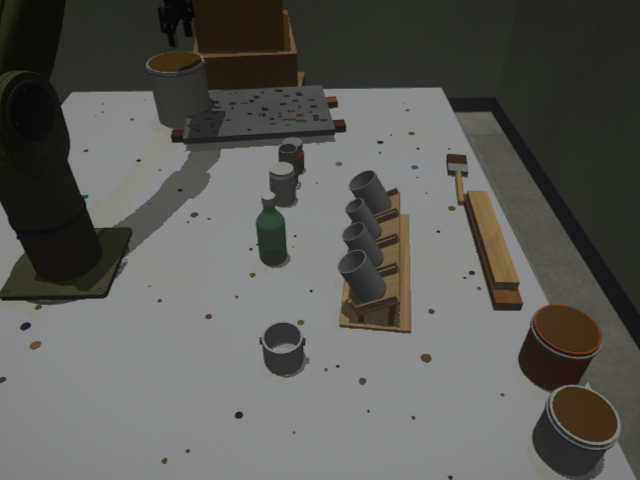

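View pics/top0.png

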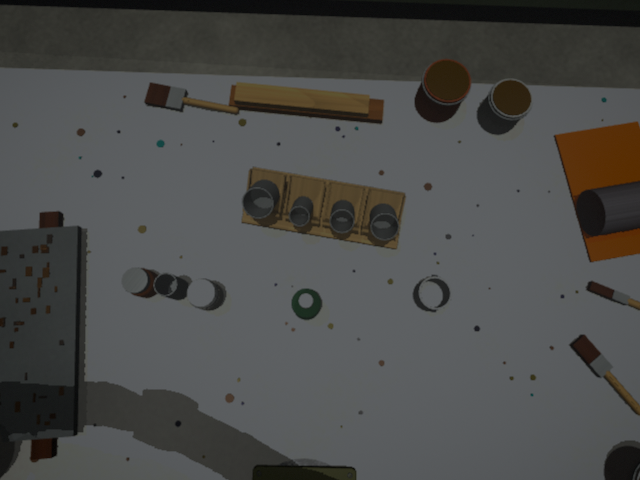

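The side view shows the kettle at (284,348), the bottle at (271,235), the can, slim tin and jar around (289,165), and the rack tins at (362,275), (362,243), (363,218) and (370,192). In the top view the mouths are at (262,200), (301,211), (342,217) and (383,222), the kettle is at (432,293) and the slim tin at (169,285). I'll zoom in next.

```bash
cat > h.py <<'E'
import numpy as np,cv2
from plant import get_state, read_camera
np.set_printoptions(precision=4,suppress=True)
def ray(c,u,v):
    f=240/np.tan(np.radians(c["vertical_fov"]/2)); T=np.array(c["T"])
    d=T[:3,:3]@np.array([(u-c["cx"])/f,(v-c["cy"])/f,1]); return T[:3,3],d/np.linalg.norm(d)
def onplane(c,u,v,z):
    o,d=ray(c,u,v); return o+d*(z-o[2])/d[2]
def tri(c1,p1,c2,p2):
    o1,d1=ray(c1,*p1);o2,d2=ray(c2,*p2)
    s=np.linalg.lstsq(np.c_[d1,-d2],o2-o1,rcond=None)[0]
    a=o1+s[0]*d1;b=o2+s[1]*d2
    return (a+b)/2,np.linalg.norm(a-b)
def proj(c,P):
    f=240/np.tan(np.radians(c["vertical_fov"]/2)); T=np.array(c["T"])
    q=(np.asarray(P)-T[:3,3])@T[:3,:3]; return np.stack([q[...,0]/q[...,2]*f+c["cx"],q[...,1]/q[...,2]*f+c["cy"]],-1)
def crop(c,x,y,w,h,k):
    im=c["img"][y:y+h,x:x+w,::-1]; im=np.clip(255*(im/255.)**.6*1.2,0,255).astype(np.uint8)
    return cv2.resize(im,(w*k,h*k),interpolation=cv2.INTER_CUBIC)
E
python3 - <<'E'
from h import *
t=read_camera("top");s=read_camera("side")
a=crop(t,235,160,180,95,4)          # 720x380
b=np.hstack([crop(t,405,265,60,55,4),crop(t,115,255,120,55,4)]) #720x220
cv2.imwrite("pics/a.png",np.vstack([a,b]))
a=crop(s,330,160,90,140,4) #360x560
b=np.vstack([crop(s,250,315,70,65,4),crop(s,260,130,70,75,4)]) #280x560
cv2.imwrite("pics/b.png",np.hstack([a,b]))
E
```

```text
(no output)
```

View pics/a.png

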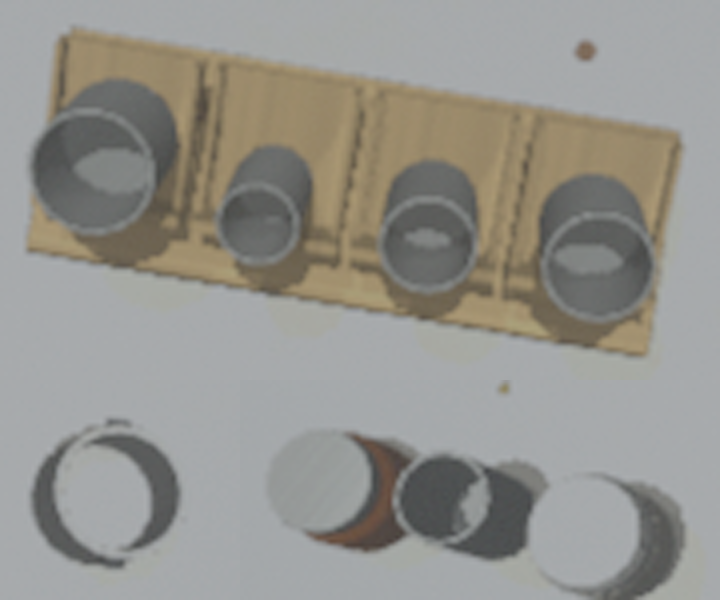

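View pics/b.png

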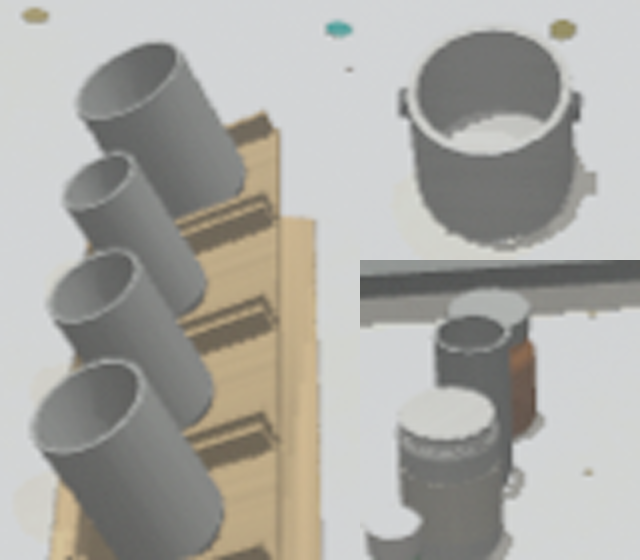

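Crop a shows the rims, left to right, with widths 123, 82, 97 and 113 crop px. That matches tins 63, 42, 49 and 56, so the right-most tin (rim near full-image 384,226) is tin_56. The kettle rim is near (434,293) and the slim rim near (166,284). Crop b gives the same rims from the side: tin_56 at (352,261), kettle at (282,336) and slim at (288,148). Next I'll measure the edges.

```bash
cat >> h.py <<'E'
from scipy.ndimage import map_coordinates
from scipy.optimize import least_squares
def edges(c,cx,cy,a,b,th,A,sign,lo=.8,hi=1.2):
    g=cv2.cvtColor(c["img"],cv2.COLOR_RGB2GRAY).astype(float); out=[]
    r=np.linspace(lo,hi,41); th=np.radians(th)
    for t in np.radians(A):
        x=a*np.cos(t)*r;y=b*np.sin(t)*r
        X=cx+x*np.cos(th)-y*np.sin(th);Y=cy+x*np.sin(th)+y*np.cos(th)
        p=map_coordinates(g,[Y,X],order=1); d=sign*np.gradient(p); k=d.argmax()
        if d[k]>.8: out.append([X[k],Y[k]])
    return np.array(out)
def circ(P,R):
    s=least_squares(lambda q:np.hypot(*(P[:,:2]-q).T)-R,P[:,:2].mean(0),loss="soft_l1",f_scale=.0007)
    return s.x,np.sqrt(np.median(s.fun**2)),len(P)
E
cat > m.py <<'E'
from h import *
t=read_camera("top");s=read_camera("side"); al=np.arange(0,360,6)
pl=lambda c,E,z:np.array([onplane(c,*e,z) for e in E])
def two(c,i,o,z,ri,ro):
    I,O=pl(c,i,z),pl(c,o,z)
    q=least_squares(lambda q:np.r_[np.hypot(*(I[:,:2]-q).T)-ri,np.hypot(*(O[:,:2]-q).T)-ro],np.r_[I,O][:,:2].mean(0),loss="soft_l1",f_scale=.0007)
    return q.x,np.median(abs(q.fun))
print("kettle top",two(t,edges(t,433.6,292.7,14.9,14.9,0,np.arange(-60,61,6),1),edges(t,433.6,292.7,16.9,16.9,0,np.arange(120,241,6),-1),.062,.03,.034))
print("kettle side",two(s,edges(s,282,336.5,18.5,13.5,0,np.arange(180,361,6),1),edges(s,282,336.5,21,15.5,0,np.arange(30,151,6),-1),.062,.03,.034))
print("slim top",circ(pl(t,edges(t,165.6,284.2,10.9,10.9,0,al,1),.104),.0205))
print("slim side",circ(pl(s,edges(s,288,147.9,8.4,4.0,0,al,1),.104),.0205))
B=np.array([[28,252],[645,355],[682,135],[70,27]])/4+[234.6,159.6]
C=pl(t,B,.008);print(C,np.linalg.norm(np.diff(C,axis=0,append=C[:1]),axis=1))
E1=edges(t,384,226.2,12.8,12,0,al,1);E2=edges(s,351.6,261,14.5,9.3,-35,al,1,.7,1.3)
e1=cv2.fitEllipseAMS(E1.astype(np.float32));e2=cv2.fitEllipseAMS(E2.astype(np.float32));print(e1,e2,len(E1),len(E2))
print("tin56 rim",tri(t,e1[0],s,e2[0]))
vis=t["img"][:,:,::-1].copy();vis2=s["img"][:,:,::-1].copy()
E
python3 m.py
```

```text
kettle top (array([ 0.4521, -0.2553]), np.float64(0.00039559418904946964))
kettle side (array([ 0.4513, -0.2537]), np.float64(0.0003141354399997607))
slim top (array([0.4498, 0.2758]), np.float64(0.0006618762613699626), 49)
slim side (array([0.4489, 0.2791]), np.float64(0.0007597571214452636), 52)
[[ 0.5982  0.1511  0.008 ]
 [ 0.5511 -0.1862  0.008 ]
 [ 0.6761 -0.2073  0.008 ]
 [ 0.7279  0.1351  0.008 ]] [0.3406 0.1268 0.3463 0.1307]
((384.394775390625, 226.20126342773438), (23.89919662475586, 26.122509002685547), 87.4327163696289) ((350.3108215332031, 261.8691101074219), (16.396282196044922, 31.54500389099121), 232.84585571289062) 60 60
tin56 rim (array([ 0.5708, -0.1439,  0.1232]), np.float64(0.0028832313332591668))
```

```bash
cat >> h.py <<'E'
from scipy.spatial.transform import Rotation as Ro
def pose(y,z):  # tool rotation from y and z axes
    z=np.array(z,float);z/=np.linalg.norm(z);y=np.array(y,float);y-=z*(y@z);y/=np.linalg.norm(y)
    return Ro.from_matrix(np.c_[np.cross(y,z),y,z])
def go(seq):  # seq of (pos,Rot): moves each from the pose before
    s=get_state();p,R=s["ee_pos"],Ro.from_quat(s["ee_rot"])
    for P,Q in seq:
        d=R.inv().apply(np.array(P)-p)*100;w=(R.inv()*Q).as_rotvec();print(d.round(2),w.round(3),"rows",max(np.abs(np.linalg.norm(d))/5,np.linalg.norm(w)/.15).round(1));p,R=np.array(P),Q
psi=-.145;ex=np.array([np.cos(psi),np.sin(psi),0]);n=-.5*ex+np.array([0,0,.866])
rim=np.array([.5708,-.1439,.1232])
Rt=pose(.866*ex+np.array([0,0,.5]),-n)
Rd=pose([1,0,0],[0,0,-1])
E
python3 - <<'E'
from h import *
go([([.40,.32,.42],Rd),(rim+.239*n,Rt),(rim+.139*n,Rt)])
print(rim+.239*n,rim+.139*n)
E
```

```text
[-30.23 -21.14  -1.55] [-0.     0.     1.306] rows 8.7
[-44.66   5.26   8.98] [-0.523 -0.038  0.142] rows 9.2
[ 0.  0. 10.] [0. 0. 0.] rows 2.0
[ 0.4526 -0.1266  0.3302] [ 0.502  -0.1339  0.2436]
```

Emit:
{"method": "servo_tool", "body": {"moves": [[-30.2,-21.1,-1.6,0,0,1.306,-1],[-30.2,-21.1,-1.6,0,0,1.306,-1],[-30.2,-21.1,-1.6,0,0,1.306,-1],[-30.2,-21.1,-1.6,0,0,1.306,-1],[-30.2,-21.1,-1.6,0,0,1.306,-1],[-30.2,-21.1,-1.6,0,0,1.306,-1],[-30.2,-21.1,-1.6,0,0,1.306,-1],[-30.2,-21.1,-1.6,0,0,1.306,-1],[-30.2,-21.1,-1.6,0,0,1.306,-1],[-30.2,-21.1,-1.6,0,0,1.306,-1],[-30.2,-21.1,-1.6,0,0,1.306,-1],[-30.2,-21.1,-1.6,0,0,1.306,-1]]}}

```text
time: 1.5
ee_pos: [0.3993, 0.3213, 0.4206]
ee_rot: [0.706, 0.708, 0.0, -0.0]
contact_force: [1.2, -0.3, 0.1]
finger_gap: 0.997
finger_force: 0.0
```

```bash
python3 - <<'E'
from h import *
go([(rim+.239*n,Rt)])
E
```

```text
[-44.81   5.17   9.02] [-0.523 -0.039  0.145] rows 9.2
```

Emit:
{"method": "servo_tool", "body": {"moves": [[-44.8,5.2,9.0,-0.523,-0.039,0.145,-0.7],[-44.8,5.2,9.0,-0.523,-0.039,0.145,-0.7],[-44.8,5.2,9.0,-0.523,-0.039,0.145,-0.7],[-44.8,5.2,9.0,-0.523,-0.039,0.145,-0.7],[-44.8,5.2,9.0,-0.523,-0.039,0.145,-0.7],[-44.8,5.2,9.0,-0.523,-0.039,0.145,-0.7],[-44.8,5.2,9.0,-0.523,-0.039,0.145,-0.7],[-44.8,5.2,9.0,-0.523,-0.039,0.145,-0.7],[-44.8,5.2,9.0,-0.523,-0.039,0.145,-0.7],[-44.8,5.2,9.0,-0.523,-0.039,0.145,-0.7],[-44.8,5.2,9.0,-0.523,-0.039,0.145,-0.7],[-44.8,5.2,9.0,-0.523,-0.039,0.145,-0.7]]}}

```text
time: 2.7
ee_pos: [0.4191, 0.0324, 0.3506]
ee_rot: [0.732, 0.637, 0.136, 0.2]
contact_force: [0.7, -1.4, -0.0]
finger_gap: 0.85
finger_force: 0.0
```

```bash
python3 - <<'E'
from h import *
go([(rim+.139*n,Rt)])
t=read_camera("top");s=read_camera("side")
a=np.hstack([crop(t,320,150,100,140,4),crop(s,300,170,95,140,4)]);cv2.imwrite("pics/c.png",a)
tip=get_state()["ee_pos"]-.155*n
print(proj(t,tip),proj(s,tip))
E
```

```text
[-14.57   4.13  15.19] [-0.038  0.051  0.019] rows 4.3
[301.0545 254.7926] [305.9071 167.2268]
```

View pics/c.png

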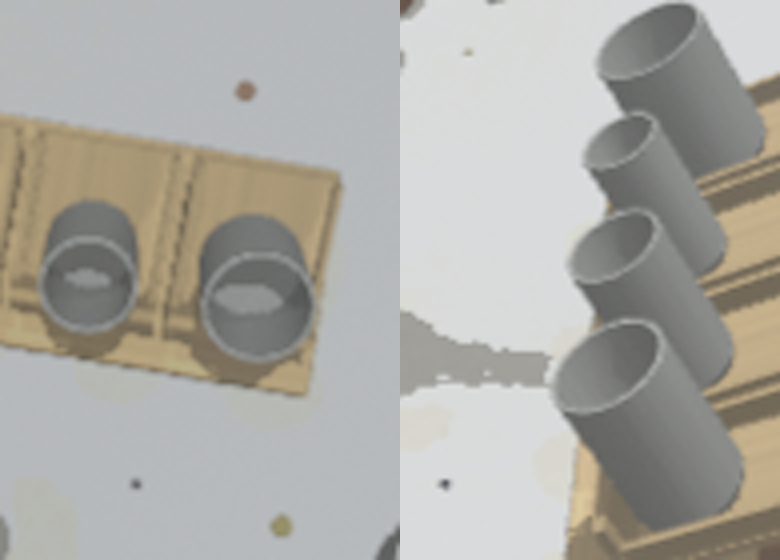

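The picture shows the tins untouched and the gripper not yet in the crop, because the arm was speed-limited and only reached y=0.03. I'll carry on.

```bash
python3 - <<'E'
from h import *
go([(rim+.239*n,Rt)])
E
```

```text
[-14.27   3.92   5.26] [-0.041  0.064  0.008] rows 3.1
```

Emit:
{"method": "servo_tool", "body": {"moves": [[-14.3,3.9,5.3,-0.041,0.064,0.008,-0.7],[-14.3,3.9,5.3,-0.041,0.064,0.008,-0.7],[-14.3,3.9,5.3,-0.041,0.064,0.008,-0.7],[-14.3,3.9,5.3,-0.041,0.064,0.008,-0.7],[-14.3,3.9,5.3,-0.041,0.064,0.008,-0.7],[-14.3,3.9,5.3,-0.041,0.064,0.008,-0.7],[-14.3,3.9,5.3,-0.041,0.064,0.008,-0.7],[-14.3,3.9,5.3,-0.041,0.064,0.008,-0.7],[-14.3,3.9,5.3,-0.041,0.064,0.008,-0.7],[-14.3,3.9,5.3,-0.041,0.064,0.008,-0.7]]}}

```text
time: 3.8
ee_pos: [0.4541, -0.12, 0.3301]
ee_rot: [0.727, 0.636, 0.171, 0.194]
contact_force: [0.5, -0.3, 0.7]
finger_gap: 0.851
finger_force: 0.0
```

```bash
python3 - <<'E'
from h import *
go([(rim+.239*n,Rt)])
go([(rim+.139*n,Rt)]);print(get_state()["ee_pos"])
E
```

```text
[-0.68 -0.05 -0.05] [-0.    -0.008  0.009] rows 0.1
[-0.76 -0.05  9.95] [-0.    -0.008  0.009] rows 2.0
[ 0.4541 -0.12    0.3301]
```

Emit:
{"method": "servo_tool", "body": {"moves": [[-0.7,0,0,0,-0.008,0.009,-0.7],[-0.7,0,0,0,-0.008,0.009,-0.7],[-0.7,0,2.5,0,-0.008,0.009,-0.7],[-0.7,0,5,0,-0.008,0.009,-0.7]]}}

```text
time: 4.2
ee_pos: [0.4782, -0.1314, 0.2866]
ee_rot: [0.731, 0.631, 0.169, 0.197]
contact_force: [0.6, 1.1, -0.3]
finger_gap: 0.855
finger_force: 0.0
```

```bash
python3 - <<'E'
from h import *
go([(rim+.139*n,Rt)]);print(get_state()["ee_pos"])
t=read_camera("top");s=read_camera("side")
go([(rim+.139*n,Rt)]);print(get_state()["ee_pos"])
a=np.hstack([crop(t,320,150,100,140,4),crop(s,300,170,95,140,4)]);cv2.imwrite("pics/d.png",a)
E
```

```text
[ 0.11 -0.09  4.92] [ 0.001  0.002 -0.002] rows 1.0
[ 0.4782 -0.1314  0.2866]
[ 0.09 -0.01  4.74] [-0.002  0.001 -0.003] rows 0.9
[ 0.4786 -0.1313  0.2847]
```

View pics/d.png

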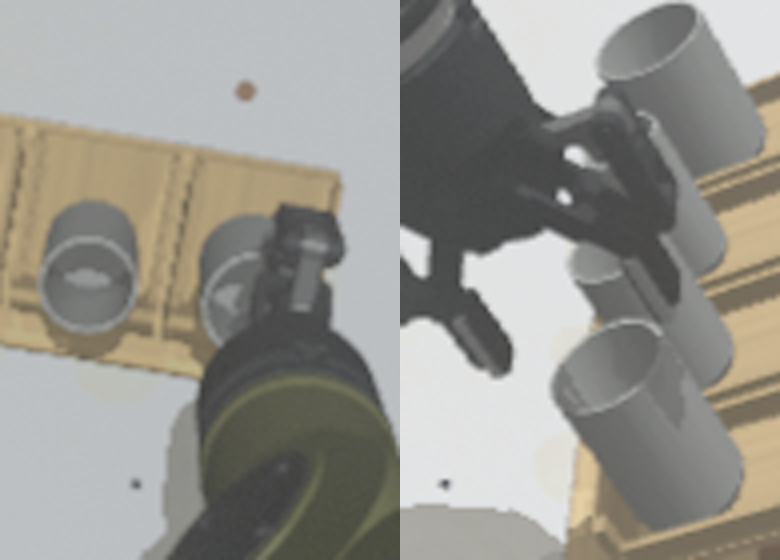

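The gripper straddles the tin in the side view, with fingertips at crop (490,370) and (670,300) and the mouth at (608,367). In the top view the visible finger is at full-image (396,217), so I'll check that against the model.

```bash
python3 - <<'E'
from h import *
t=read_camera("top");s=read_camera("side")
S=get_state();R=Ro.from_quat(S["ee_rot"]).as_matrix()
for k in(.036,.05):
  for d in (.1,.135,.165): 
    P=S["ee_pos"]+R@np.array([0,k,d]);Q=S["ee_pos"]+R@np.array([0,-k,d]);print(k,d,P,proj(t,P),proj(s,P),proj(s,Q))
print(proj(t,rim),proj(s,rim))
print(proj(t,rim-.086*n),proj(s,rim-.086*n))
E
```

```text
0.036 0.1 [ 0.5576 -0.1429  0.2177] [392.0615 222.0822] [345.1609 218.3617] [307.0883 232.5886]
0.036 0.135 [ 0.5748 -0.1455  0.1874] [390.6554 216.8271] [355.1737 233.6992] [317.5712 247.0997]
0.036 0.165 [ 0.5896 -0.1476  0.1614] [389.5319 212.6282] [363.4108 246.3168] [326.2073 259.0543]
0.05 0.1 [ 0.5696 -0.1447  0.2247] [393.7337 214.4571] [352.8855 215.4752] [299.9913 235.2405]
0.05 0.135 [ 0.5869 -0.1472  0.1943] [392.257  209.4638] [362.7958 230.9829] [310.5555 249.6   ]
0.05 0.165 [ 0.6016 -0.1494  0.1683] [391.0775 205.4755] [370.9463 243.7369] [319.2607 261.4326]
[384.4633 226.9436] [351.1208 261.6855]
[382.079  215.3805] [373.1467 293.5733]
```

Emit:
{"method": "servo_tool", "body": {"moves": [[0,0,1.5,0,0,0,-0.7],[0,0,3.0,0,0,0,-0.7],[0,0,4.7,0,0,0,-0.7],[0,0,4.7,0,0,0,-0.7],[0,0,4.7,0,0,0,-0.7]]}}

```text
time: 4.9
ee_pos: [0.5006, -0.1344, 0.2467]
ee_rot: [0.731, 0.631, 0.169, 0.196]
contact_force: [-0.1, -0.7, -0.2]
finger_gap: 0.85
finger_force: 0.0
```

```bash
python3 - <<'E'
from h import *
t=read_camera("top");s=read_camera("side")
go([(rim+.139*n,Rt)])
a=np.hstack([crop(t,320,150,100,140,4),crop(s,300,170,95,140,4)]);cv2.imwrite("pics/e.png",a)
E
```

```text
[ 0.07 -0.06  0.36] [ 0.     0.001 -0.001] rows 0.1
```

View pics/e.png

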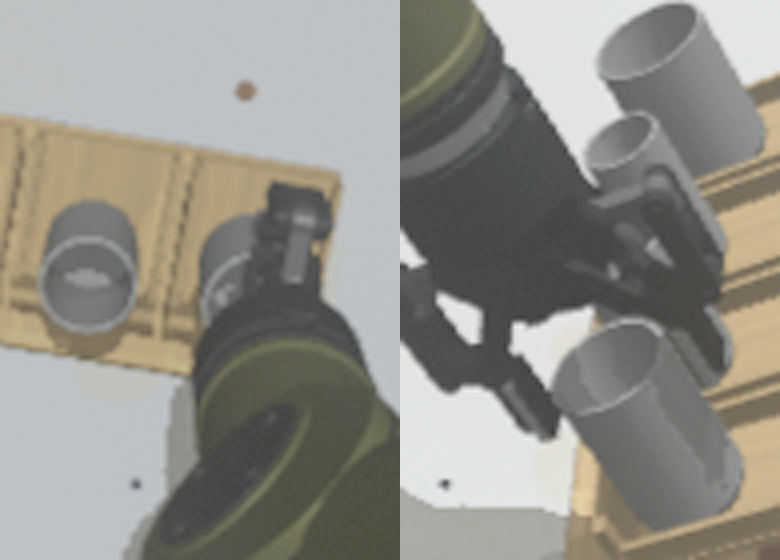

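The fingers straddle the rim. The lower fingertip at crop (545,435) is about 26 mm below the rim edge at (555,390), so I'll close now.

Emit:
{"method": "servo_tool", "body": {"moves": [[0,0,0,0,0,0,-0.4],[0,0,0,0,0,0,0],[0,0,0,0,0,0,0.3],[0,0,0,0,0,0,0.3],[0,0,0,0,0,0,0.3],[0,0,0,0,0,0,0.3],[0,0,0,0,0,0,0.3]]}}

```text
time: 5.7
ee_pos: [0.5006, -0.1343, 0.2468]
ee_rot: [0.731, 0.631, 0.169, 0.196]
contact_force: [-3.5, -0.1, 6.8]
finger_gap: 0.629
finger_force: 62.0
```

Emit:
{"method": "servo_tool", "body": {"moves": [[0,0,-1,0,0,0,0.3],[0,0,-3,0,0,0,0.3],[0,0,-5,0,0,0,0.3],[0,0,-8,0,0,0,0.3],[0,0,-11,0,0,0,0.3],[0,0,-12,0,0,0,0.3],[0,0,-12,0,0,0,0.3]]}}

```text
time: 6.4
ee_pos: [0.4412, -0.1255, 0.3512]
ee_rot: [0.731, 0.631, 0.169, 0.197]
contact_force: [0.2, 0.1, -2.3]
finger_gap: 0.628
finger_force: 63.9
```

```bash
python3 - <<'E'
from h import *
print(get_state()["ee_pos"])
go([([.452,-.2545,.33],Rd)])
E
```

```text
[ 0.4412 -0.1255  0.3512]
[-12.6    1.49   3.32] [ 0.524  0.039 -0.143] rows 3.6
```

Emit:
{"method": "servo_tool", "body": {"moves": [[-12.6,1.5,3.3,0.524,0.039,-0.143,0.3],[-12.6,1.5,3.3,0.524,0.039,-0.143,0.3],[-12.6,1.5,3.3,0.524,0.039,-0.143,0.3],[-12.6,1.5,3.3,0.524,0.039,-0.143,0.3],[-12.6,1.5,3.3,0.524,0.039,-0.143,0.3],[-12.6,1.5,3.3,0.524,0.039,-0.143,0.3],[-12.6,1.5,3.3,0.524,0.039,-0.143,0.3],[-12.6,1.5,3.3,0.524,0.039,-0.143,0.3],[-12.6,1.5,3.3,0.524,0.039,-0.143,0.3],[-12.6,1.5,3.3,0.524,0.039,-0.143,0.3],[-12.6,1.5,3.3,0.524,0.039,-0.143,0.3]]}}

```text
time: 7.5
ee_pos: [0.452, -0.2554, 0.3276]
ee_rot: [0.707, 0.707, -0.001, -0.005]
contact_force: [0.3, -1.1, -1.0]
finger_gap: 0.623
finger_force: 63.9
```

```bash
python3 - <<'E'
from h import *
t=read_camera("top");s=read_camera("side")
S=get_state();print(S["ee_pos"],Ro.from_quat(S["ee_rot"]).apply([0,0,1]))
a=np.hstack([crop(t,380,230,90,120,4),crop(s,240,240,100,120,4)]);cv2.imwrite("pics/f.png",a)
go([([.452,-.2545,.33],Rd)])
P=S["ee_pos"]
for d in(.1426,.2286):
  for dx in(-.028,0,.028): print(d,dx,proj(t,P+[dx,0,-d]),proj(s,P+[dx,0,-d]))
E
```

```text
[ 0.4531 -0.2557  0.3271] [-0.0031  0.0041 -1.    ]
[ 0.12 -0.11 -0.29] [-0.003 -0.004 -0.003] rows 0.1
0.1426 -0.028 [452.7934 301.3423] [259.5206 284.8966]
0.1426 0 [452.3726 285.5373] [278.5563 284.5212]
0.1426 0.028 [451.957  269.9285] [297.5623 284.1464]
0.2286 -0.028 [439.9588 304.6587] [263.8597 322.9812]
0.2286 0 [439.6486 290.2473] [281.5512 322.6046]
0.2286 0.028 [439.3419 275.9989] [299.217  322.2286]
```

View pics/f.png

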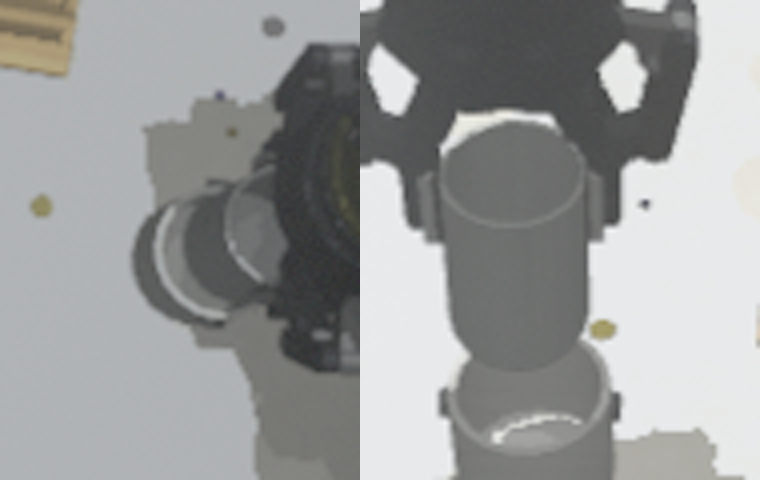

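The side view shows the held tin from rim (crop 441–584, y≈174) to foot (crop ≈450–588, bottom 370), nearly upright above the kettle rim (crop 450–608). I'll measure the tin's tilt and the offset between them.

```bash
cat > tin.py <<'E'
from h import *
def axis(s,P,rows,half=30):
    # mid-line of held tin in side view against vertical line through TCP
    g=cv2.GaussianBlur(cv2.cvtColor(s["img"],cv2.COLOR_RGB2GRAY),(1,5),0).astype(float);out=[]
    for v in rows:
        # z of the axis point at that row
        zs=np.linspace(-.05,.3,701);pp=proj(s,np.c_[np.full(701,P[0]),np.full(701,P[1]),zs]);k=abs(pp[:,1]-v).argmin()
        u0=pp[k,0];xs=np.linspace(u0-half,u0+half,half*20+1);p=map_coordinates(g,[np.full(xs.size,v),xs],order=1);d=np.gradient(p)
        m=half*10;l=xs[:m-100][d[:m-100].argmin()];r=xs[m+100:][d[m+100:].argmax()]
        out.append([v,l,r,(l+r)/2-u0,r-l,zs[k]])
    return np.array(out)
E
python3 - <<'E'
from tin import *
s=read_camera("side");P=get_state()["ee_pos"];print(P)
o=axis(s,P,range(300,322,2),25);print(o)
pl=lambda c,E,z:np.array([onplane(c,*e,z) for e in E])
# kettle rim: near lower half outer edge and inner side edges
I=pl(s,edges(s,282,336.5,18.5,13.5,0,np.r_[180:220:5,320:361:5],1),.062);O=pl(s,edges(s,282,336.5,21,15.5,0,np.arange(30,151,6),-1),.062)
q=least_squares(lambda q:np.r_[np.hypot(*(I[:,:2]-q).T)-.03,np.hypot(*(O[:,:2]-q).T)-.034],[.452,-.254],loss="soft_l1",f_scale=.0007);print(q.x)
# near edge of held foot (bevelled r=25mm) and rim inner
E=edges(s,279.5,323,15,10.5,0,np.arange(60,121,6),1,.7,1.2);print(E[:, :].T)
E=edges(s,277.8,283.5,16.5,12,0,np.r_[190:250:6,290:350:6,30:151:8],1,.75,1.2);print(circ(pl(s,E,P[2]-.1426),.0255))
E

```

```text
[ 0.453  -0.2553  0.3274]
[[300.     256.2385 301.2385  -1.      45.       0.1505]
 [302.     261.397  297.397   -0.5     36.       0.146 ]
 [304.     261.5542 297.5542  -0.5     36.       0.1415]
 [306.     262.2102 297.2102  -0.5     35.       0.137 ]
 [308.     262.3651 298.1651  -0.1     35.8      0.1325]
 [310.     262.5188 298.5188   0.      36.       0.128 ]
 [312.     262.1713 298.1713  -0.5     36.       0.1235]
 [314.     262.3395 298.3395  -0.5     36.       0.1185]
 [316.     262.4896 298.4896  -0.5     36.       0.114 ]
 [318.     263.1551 297.4551  -0.85    34.3      0.109 ]
 [320.     263.3029 297.1029  -1.1     33.8      0.1045]]
[ 0.4525 -0.2525]
[[286.8125 283.9614 282.3068 278.0301 276.5373 275.2124 273.704  272.75  ]
 [331.8659 332.6116 332.2435 332.7898 332.757  332.2371 332.1126 331.1839]]
(array([ 0.4531, -0.2519]), np.float64(0.0005458381589144383), 32)
```

```bash
python3 - <<'E'
from h import *
t=read_camera("top");s=read_camera("side");P=get_state()["ee_pos"];print(P)
pl=lambda c,E,z:np.array([onplane(c,*e,z) for e in E])
Et=edges(t,450.4,286.5,14.5,14.5,0,np.arange(140,221,5),-1,.75,1.25)   # outer? bright ring -> dark outside
Ei=edges(t,450.4,286.5,13.3,13.3,0,np.arange(140,221,5),1,.75,1.2)
print(Et.T[:, ::3],Ei.T[:, ::3])
Es=edges(s,277.8,283.5,16.5,12,0,np.r_[190:250:6,290:350:6,30:151:8],1,.75,1.2)
def fx(E,c,z,R):
    Q=pl(c,E,z);x=P[0]-.0008
    r=least_squares(lambda q:np.hypot(Q[:,0]-x,Q[:,1]-q[0])-R,[-.25],loss="soft_l1",f_scale=.0007);return r.x[0],np.median(abs(r.fun))
for z in(.18,.185,.19):print(z,fx(Ei,t,z,.0255),fx(Et,t,z,.028),fx(Es,s,z,.0255))
Ef=edges(t,438,290.5,12.6,12.6,0,np.arange(140,211,5),1,.75,1.3);print(Ef.T[:, ::3])
for z in(.095,.1,.105):print(z,fx(Ef,t,z,.0265))
Es=edges(s,279.5,323,15,10.5,0,np.arange(60,121,6),1,.7,1.2)
for z in(.095,.1,.105):print(z,fx(Es,s,z,.025))
K=edges(t,433.6,292.7,16.9,16.9,0,np.arange(120,241,6),-1);print("kettle",circ(pl(t,K,.062),.034))
E
```

```text
[ 0.4524 -0.2546  0.328 ]
[[439.9866 437.7513 436.2988 435.2329 436.2635 437.1861]
 [295.2379 292.3982 288.9864 285.1731 281.3547 277.2475]] [[441.3833 439.1987]
 [294.0659 290.5769]]
0.18 (np.float64(-0.25812637501554503), np.float64(0.0002581642935960086)) (np.float64(-0.25525605426670456), np.float64(0.00092262502570397)) (np.float64(-0.24612952694441492), np.float64(0.0006048668741808899))
0.185 (np.float64(-0.2565389502758828), np.float64(0.00020452676717708056)) (np.float64(-0.25395783888351614), np.float64(0.0007376002151576778)) (np.float64(-0.25101028159996497), np.float64(0.000510532991939594))
0.19 (np.float64(-0.25493885971867886), np.float64(0.0001688442478712006)) (np.float64(-0.25265153545264535), np.float64(0.0006099903076381141)) (np.float64(-0.2560063671696495), np.float64(0.0007130248554837286))
[[429.0356 426.9231 426.3049 425.6519 422.6078]
 [298.0221 295.6652 292.5622 289.4197 284.8977]]
0.095 (np.float64(-0.2558612443097533), np.float64(0.0007295140948459615))
0.1 (np.float64(-0.2546353852553801), np.float64(0.000690508222842133))
0.105 (np.float64(-0.25339152201037884), np.float64(0.0005907939891924528))
0.095 (np.float64(-0.24780610518928722), np.float64(0.000643048941048819))
0.1 (np.float64(-0.25186947822266886), np.float64(0.0005788763370870066))
0.105 (np.float64(-0.25594391384972415), np.float64(0.0005345067114011573))
kettle (array([ 0.452 , -0.2557]), np.float64(0.00026414142306806915), 19)
```

```bash
python3 - <<'E'
from h import *
go([([.4525,-.2551,.300],Rd)])
E
```

```text
[-0.05  0.01  2.8 ] [-0.001 -0.    -0.001] rows 0.6
```

Emit:
{"method": "servo_tool", "body": {"moves": [[-0.05,0,1.5,0,0,0,0.3],[-0.05,0,2.5,0,0,0,0.3],[-0.05,0,3.2,0,0,0,0.3],[-0.05,0,3.8,0,0,0,0.3],[-0.05,0,4.4,0,0,0,0.3],[-0.05,0,5.0,0,0,0,0.3],[-0.05,0,5.0,0,0,0,0.3]]}}

```text
time: 8.45
ee_pos: [0.4525, -0.255, 0.2782]
ee_rot: [0.707, 0.707, -0.0, -0.001]
contact_force: [-0.4, -0.8, -1.8]
finger_gap: 0.627
finger_force: 63.9
```

Emit:
{"method": "servo_tool", "body": {"moves": [[0,0,0.6,0,0,0,0.3],[0,0,1.2,0,0,0,0.3],[0,0,1.8,0,0,0,0.3],[0,0,2.4,0,0,0,0.3],[0,0,3.0,0,0,0,0.3],[0,0,3.4,0,0,0,0.3],[0,0,3.6,0,0,0,0.3]]}}

```text
time: 9.15
ee_pos: [0.4523, -0.2556, 0.2423]
ee_rot: [0.707, 0.707, -0.001, -0.001]
contact_force: [-2.4, -4.2, 2.1]
finger_gap: 0.631
finger_force: 64.4
```

Emit:
{"method": "servo_tool", "body": {"moves": [[-0.06,-0.03,0.1,0,0,0,0.3],[-0.06,-0.03,0.3,0,0,0,0.3],[-0.06,-0.03,0.4,0,0,0,0.3],[-0.06,-0.03,0.5,0,0,0,0.3]]}}

```text
time: 9.55
ee_pos: [0.4521, -0.2558, 0.2378]
ee_rot: [0.707, 0.707, -0.0, -0.001]
contact_force: [-0.5, -4.7, 1.9]
finger_gap: 0.628
finger_force: 64.5
```

Emit:
{"method": "servo_tool", "body": {"moves": [[-0.05,0,0.1,0,0,0,0.3],[-0.05,0,0.2,0,0,0,0.3],[-0.05,0,0.3,0,0,0,0.3],[-0.05,0,0.3,0,0,0,0.3]]}}

```text
time: 9.95
ee_pos: [0.452, -0.2558, 0.2361]
ee_rot: [0.707, 0.707, -0.001, -0.0]
contact_force: [-4.1, -3.8, 15.1]
finger_gap: 0.626
finger_force: 66.1
```

Emit:
{"method": "servo_tool", "body": {"moves": [[0,0,-0.1,0,0,0,0.3],[0,0,-0.1,0,0,0,0.1],[0,0,-0.1,0,0,0,-0.3],[0,0,-0.1,0,0,0,-0.5],[0,0,-0.1,0,0,0,-0.6],[0,0,-0.1,0,0,0,-0.7],[0,0,-0.1,0,0,0,-0.7]]}}

```text
time: 10.65
ee_pos: [0.4522, -0.2558, 0.2356]
ee_rot: [0.707, 0.707, 0.0, -0.001]
contact_force: [-0.4, 0.6, -0.1]
finger_gap: 0.852
finger_force: 0.0
```

```bash
python3 - <<'E'
from h import *
s=read_camera("side")
cv2.imwrite("pics/g.png",np.hstack([crop(s,240,260,100,130,4)]))
E
```

```text
(no output)
```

View pics/g.png

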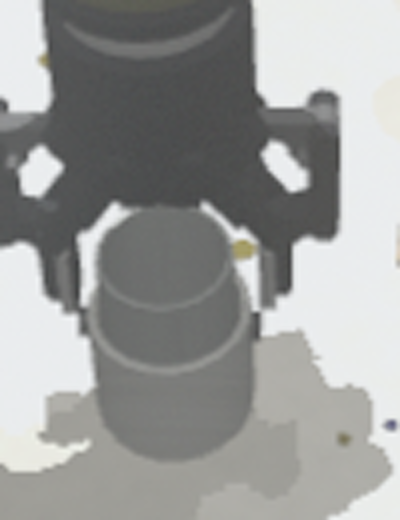

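The tin stands inside the kettle with its near rim at crop y≈308 and the kettle's near rim at y≈372, and the fingers are open beside it. I'll lift clear and verify.

Emit:
{"method": "servo_tool", "body": {"moves": [[0,0,-0.5,0,0,0,-0.7],[0,0,-1.5,0,0,0,-0.7],[0,0,-3,0,0,0,-0.7],[0,0,-6,0,0,0,-0.7],[0,0,-10,0,0,0,-0.7],[0,0,-14,0,0,0,-0.7],[0,0,-18,0,0,0,-0.7],[0,0,-18,0,0,0,-0.7]]}}

```text
time: 11.5
ee_pos: [0.454, -0.2557, 0.4215]
ee_rot: [0.707, 0.707, 0.002, 0.004]
contact_force: [0.8, -0.2, 0.8]
finger_gap: 0.853
finger_force: 0.0
```

```bash
python3 - <<'E'
from h import *
go([([.40,.10,.42],Rd),([.4495,.277,.42],Rd)])
s=read_camera("side");t=read_camera("top")
pl=lambda c,E,z:np.array([onplane(c,*e,z) for e in E])
c0=proj(s,[.452,-.2545,.094]);print(c0)
E=edges(s,*c0,16,11.5,0,np.r_[190:351:6],1,.8,1.2);el=cv2.fitEllipseAMS(np.r_[E,edges(s,*c0,16,11.5,0,np.r_[20:161:6],1,.8,1.2)].astype(np.float32));print(el)
print("tin rim side",circ(pl(s,E,.094),.0255))
O=edges(s,282,336.5,21,15.5,0,np.arange(30,151,6),-1);print("kettle side",circ(pl(s,O,.062),.034))
c1=proj(t,[.452,-.2545,.094]);
E=edges(t,*c1,12.9,12.9,0,np.arange(0,360,6),1,.85,1.2);print("tin top",circ(pl(t,E,.094),.0255), c1)
el2=cv2.fitEllipseAMS(E.astype(np.float32));print(el2,tri(t,el2[0],s,el[0]))
E
```

```text
[35.57 -5.42  0.01] [ 0.009  0.003 -0.   ] rows 7.2
[17.7   4.95  0.  ] [0. 0. 0.] rows 3.7
[281.0506 323.8697]
((280.8775634765625, 323.5246887207031), (23.776004791259766, 35.047969818115234), 265.66937255859375)
tin rim side (array([ 0.4514, -0.253 ]), np.float64(0.0005743150598765678), 27)
kettle side (array([ 0.4516, -0.253 ]), np.float64(0.00021463960989177855), 21)
tin top (array([ 0.4525, -0.2551]), np.float64(0.0006278456836003389), 60) [438.4291 290.998 ]
((438.6894836425781, 290.690185546875), (23.74721908569336, 27.60250473022461), 156.343505859375) (array([ 0.4521, -0.2548,  0.0952]), np.float64(0.0007004562798301426))
```

The tin's rim triangulates to z=0.095 against 0.094 expected, and it is concentric with the kettle, so it is fully down. Next is the slim tin.

Emit:
{"method": "servo_tool", "body": {"moves": [[53.3,-0.4,0,0.009,0.003,0,-0.7],[53.3,-0.4,0,0.009,0.003,0,-0.7],[53.3,-0.4,0,0.009,0.003,0,-0.7],[53.3,-0.4,0,0.009,0.003,0,-0.7],[53.3,-0.4,0,0.009,0.003,0,-0.7],[53.3,-0.4,0,0.009,0.003,0,-0.7],[53.3,-0.4,0,0.009,0.003,0,-0.7],[53.3,-0.4,0,0.009,0.003,0,-0.7],[53.3,-0.4,0,0.009,0.003,0,-0.7],[53.3,-0.4,0,0.009,0.003,0,-0.7],[53.3,-0.4,0,0.009,0.003,0,-0.7],[53.3,-0.4,0,0.009,0.003,0,-0.7]]}}

```text
time: 12.8
ee_pos: [0.4468, 0.282, 0.4155]
ee_rot: [0.704, 0.71, -0.002, -0.007]
contact_force: [-0.7, 0.5, -0.3]
finger_gap: 0.847
finger_force: 0.0
```

```bash
python3 - <<'E'
from h import *
go([([.4495,.277,.36],Rd)])
E
```

```text
[-0.54  0.34  5.54] [-0.013 -0.008  0.008] rows 1.1
```

Emit:
{"method": "servo_tool", "body": {"moves": [[0,0,2,0,0,0,-0.7],[0,0,4,0,0,0,-0.7],[0,0,5.5,0,0,0,-0.7],[0,0,5.5,0,0,0,-0.7],[0,0,5.5,0,0,0,-0.7]]}}

```text
time: 13.3
ee_pos: [0.448, 0.2762, 0.3607]
ee_rot: [0.707, 0.707, -0.003, -0.005]
contact_force: [-0.7, 1.2, 0.7]
finger_gap: 0.845
finger_force: 0.0
```

```bash
python3 - <<'E'
from h import *
go([([.4495,.277,.249],Rd)])
t=read_camera("top");s=read_camera("side")
E=edges(t,165.6,284.2,10.9,10.9,0,np.arange(0,360,6),1);F=edges(s,288,147.9,8.4,4.0,0,np.arange(0,360,6),1)
a=cv2.fitEllipseAMS(E.astype(np.float32));b=cv2.fitEllipseAMS(F.astype(np.float32));print(a,b,tri(t,a[0],s,b[0]))
cv2.imwrite("pics/h.png",np.hstack([crop(t,100,240,100,100,4),crop(s,250,90,80,100,4)]))
E
```

```text
[ 0.05  0.29 11.16] [-0.012 -0.002 -0.001] rows 2.2Traceback (most recent call last):
  File "<stdin>", line 5, in <module>
cv2.error: OpenCV(4.12.0) /io/opencv/modules/imgproc/src/shapedescr.cpp:520: error: (-215:Assertion failed) n >= 0 && (depth == CV_32F || depth == CV_32S) in function 'fitEllipseAMS'
```

Emit:
{"method": "servo_tool", "body": {"moves": [[0,0.1,2,-0.005,0,0,-0.7],[0,0.1,4,-0.005,0,0,-0.7],[0,0.1,5,-0.005,0,0,-0.7],[0,0.1,5,-0.005,0,0,-0.7],[0,0.1,5,-0.005,0,0,-0.7]]}}

```text
time: 13.9
ee_pos: [0.4487, 0.2774, 0.3118]
ee_rot: [0.707, 0.707, -0.0, -0.003]
contact_force: [0.5, 0.6, 0.9]
finger_gap: 0.852
finger_force: 0.0
```

```bash
python3 - <<'E'
from h import *
t=read_camera("top");s=read_camera("side")
go([([.4495,.2765,.249],Rd)])
cv2.imwrite("pics/h.png",np.hstack([crop(t,100,240,100,100,4),crop(s,250,90,80,100,4)]))
E
```

```text
[-0.13  0.1   6.31] [-0.004 -0.005 -0.001] rows 1.3
```

View pics/h.png

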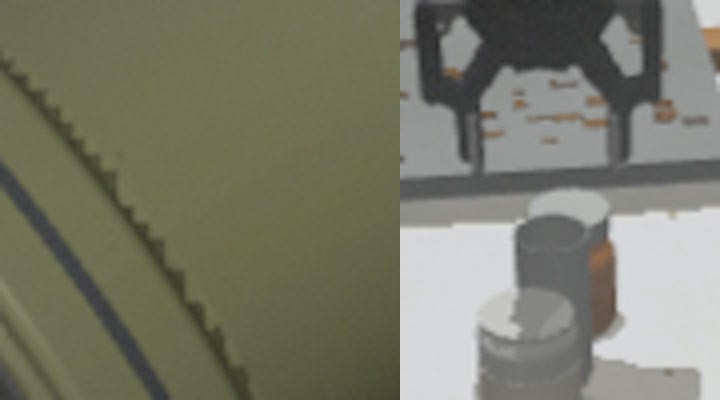

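The side view shows the fingers at crop x≈470 and 620, centred over the slim rim at (553,232). The top view is blocked by the arm. I'll descend and grip.

Emit:
{"method": "servo_tool", "body": {"moves": [[-0.08,0.06,1.5,0,0,0,-0.7],[-0.08,0.06,3,0,0,0,-0.7],[-0.08,0.06,4.5,0,0,0,-0.7],[-0.08,0.06,5.6,0,0,0,-0.7],[-0.08,0.06,6.2,0,0,0,-0.7],[-0.08,0.06,6.2,0,0,0,-0.7],[-0.08,0.06,6.2,0,0,0,-0.7]]}}

```text
time: 14.7
ee_pos: [0.4489, 0.2768, 0.2496]
ee_rot: [0.707, 0.707, -0.0, -0.003]
contact_force: [0.1, 0.4, 0.1]
finger_gap: 0.847
finger_force: 0.0
```

Emit:
{"method": "servo_tool", "body": {"moves": [[0,0,0,0,0,0,-0.4],[0,0,0,0,0,0,-0.1],[0,0,0,0,0,0,0.1],[0,0,0,0,0,0,0.5],[0,0,0,0,0,0,0.5],[0,0,0,0,0,0,0.5],[0,0,0,0,0,0,0.5]]}}

```text
time: 15.4
ee_pos: [0.449, 0.2768, 0.2501]
ee_rot: [0.707, 0.707, 0.0, -0.003]
contact_force: [0.2, -0.9, 4.7]
finger_gap: 0.52
finger_force: 60.5
```

Emit:
{"method": "servo_tool", "body": {"moves": [[0,0,-1,0,0,0,0.5],[0,0,-3,0,0,0,0.5],[0,0,-6,0,0,0,0.5],[0,0,-10,0,0,0,0.5],[0,0,-14,0,0,0,0.5],[0,0,-18,0,0,0,0.5],[0,0,-20,0,0,0,0.5],[0,0,-20,0,0,0,0.5]]}}

```text
time: 16.2
ee_pos: [0.4499, 0.2766, 0.4528]
ee_rot: [0.707, 0.707, 0.003, -0.003]
contact_force: [0.3, 0.1, -0.6]
finger_gap: 0.521
finger_force: 61.3
```

```bash
python3 - <<'E'
from h import *
go([([.4522,-.2550,.45],Rd)])
E
```

```text
[-53.16   0.26  -0.14] [-0.    -0.008 -0.001] rows 10.6
```

Emit:
{"method": "servo_tool", "body": {"moves": [[-53.2,0.3,0,0,0,0,0.5],[-53.2,0.3,0,0,0,0,0.5],[-53.2,0.3,0,0,0,0,0.5],[-53.2,0.3,0,0,0,0,0.5],[-53.2,0.3,0,0,0,0,0.5],[-53.2,0.3,0,0,0,0,0.5],[-53.2,0.3,0,0,0,0,0.5],[-53.2,0.3,0,0,0,0,0.5],[-53.2,0.3,0,0,0,0,0.5],[-53.2,0.3,0,0,0,0,0.5],[-53.2,0.3,0,0,0,0,0.5],[-53.2,0.3,0,0,0,0,0.5]]}}

```text
time: 17.4
ee_pos: [0.451, -0.262, 0.4452]
ee_rot: [0.711, 0.703, -0.002, -0.004]
contact_force: [-0.8, -0.5, -0.8]
finger_gap: 0.517
finger_force: 61.4
```

```bash
python3 - <<'E'
from h import *
go([([.4522,-.2550,.36],Rd)])
E
```

```text
[0.68 0.19 8.52] [-0.009 -0.003 -0.011] rows 1.7
```

Emit:
{"method": "servo_tool", "body": {"moves": [[0,0,2,0,0,0,0.5],[0,0,4,0,0,0,0.5],[0,0,6,0,0,0,0.5],[0,0,8,0,0,0,0.5],[0,0,8,0,0,0,0.5],[0,0,8,0,0,0,0.5],[0,0,8,0,0,0,0.5]]}}

```text
time: 18.1
ee_pos: [0.4526, -0.2554, 0.368]
ee_rot: [0.707, 0.707, -0.0, -0.003]
contact_force: [1.0, 0.5, -0.1]
finger_gap: 0.518
finger_force: 61.4
```

```bash
python3 - <<'E'
from tin import *
t=read_camera("top");s=read_camera("side");S=get_state();P=S["ee_pos"];print(P,S["ee_rot"])
go([([.4522,-.2550,.36],Rd)])
pl=lambda c,E,z:np.array([onplane(c,*e,z) for e in E])
c0=proj(s,P-[0,0,.145]);c1=proj(s,P-[0,0,.249]);c2=proj(t,P-[0,0,.145]);print(c0,c1,c2)
v0,v1=int(c0[1]+14),int(c1[1]);o=axis(s,P,range(v0,v1,3),20);print(o)
def fx(E,c,z,R):
    Q=pl(c,E,z);r=least_squares(lambda q:np.hypot(Q[:,0]-P[0],Q[:,1]-q[0])-R,[-.25],loss="soft_l1",f_scale=.0007);return r.x[0],np.median(abs(r.fun)),len(E)
Es=edges(s,*c0,14,10,0,np.r_[190:250:6,290:350:6,30:151:8],1,.75,1.2);Et=edges(t,*c2,11.8,11.8,0,np.arange(140,221,5),1,.75,1.25)
Ef=edges(s,*c1,12,8.5,0,np.arange(60,121,6),1,.75,1.3)
dz=P[2]-np.array([.149,.145,.141])
for z in dz: print(z,"rim side",fx(Es,s,z,.0205) if len(Es)>5 else 0,"top",fx(Et,t,z,.0205) if len(Et)>5 else 0)
for z in dz-.104: print(z,"foot side",fx(Ef,s,z,.020) if len(Ef)>3 else 0)
E=edges(s,281,323.6,16.4,11.8,0,np.r_[0:30:5,150:181:5,30:150:6],1,.8,1.15);print("tin56 side",circ(pl(s,E,.094),.0255))
E
```

```text
[ 0.4525 -0.2557  0.3681] [ 0.7072  0.707  -0.0003 -0.0025]
[ 0.07 -0.03  0.81] [-0.004 -0.003 -0.   ] rows 0.2
[276.6584 265.5107] [280.5065 314.0007] [458.9238 283.4482]
[[279.     257.7284 297.2284  -0.25    39.5      0.196 ]
 [282.     262.4586 293.4586   0.      31.       0.19  ]
 [285.     263.2054 293.2054   0.      30.       0.1835]
 [288.     263.4493 293.4493   0.      30.       0.177 ]
 [291.     263.1904 293.1904  -0.5     30.       0.1705]
 [294.     264.4106 294.4106   0.5     30.       0.1645]
 [297.     264.1646 294.1646   0.      30.       0.1575]
 [300.     264.3978 294.3978   0.      30.       0.151 ]
 [303.     265.1283 294.1283   0.      29.       0.1445]
 [306.     265.3738 294.3738   0.      29.       0.1375]
 [309.     265.1163 295.1163   0.      30.       0.1305]
 [312.     266.3561 294.3561   0.      28.       0.1235]]
0.21906449556726473 rim side (np.float64(-0.25075123944129424), np.float64(0.0005437654938122219), 30) top (np.float64(-0.256005833038037), np.float64(0.0004257372424953665), 6)
0.22306449556726474 rim side (np.float64(-0.25501038113867946), np.float64(0.0006529222703963063), 30) top (np.float64(-0.2551200492819112), np.float64(0.00036884830577419564), 6)
0.22706449556726474 rim side (np.float64(-0.25916633566686764), np.float64(0.0008383893655735403), 30) top (np.float64(-0.2541947582732439), np.float64(0.00022341345982765902), 6)
0.11506449556726474 foot side 0
0.11906449556726474 foot side 0
0.12306449556726475 foot side 0
tin56 side (array([ 0.4507, -0.2532]), np.float64(0.0007783094212640203), 26)
```

Emit:
{"method": "servo_tool", "body": {"moves": [[0.04,-0.06,1.0,0,0,0,0.5],[0.04,-0.06,2.0,0,0,0,0.5],[0.04,-0.06,2.6,0,0,0,0.5],[0.04,-0.06,3.2,0,0,0,0.5],[0.04,-0.06,3.8,0,0,0,0.5],[0.04,-0.06,4.2,0,0,0,0.5],[0.04,-0.06,4.2,0,0,0,0.5]]}}

```text
time: 18.9
ee_pos: [0.4512, -0.2553, 0.3245]
ee_rot: [0.707, 0.707, -0.001, -0.004]
contact_force: [-0.1, 1.3, -0.8]
finger_gap: 0.521
finger_force: 61.4
```

Emit:
{"method": "servo_tool", "body": {"moves": [[0.03,0.03,0.8,-0.004,-0.002,0,0.5],[0.03,0.03,1.6,-0.004,-0.002,0,0.5],[0.03,0.03,2.4,-0.004,-0.002,0,0.5],[0.03,0.03,3.2,-0.004,-0.002,0,0.5],[0.03,0.03,4.0,-0.004,-0.002,0,0.5],[0.03,0.03,4.4,-0.004,-0.002,0,0.5],[0.03,0.03,4.6,-0.004,-0.002,0,0.5]]}}

```text
time: 19.6
ee_pos: [0.4513, -0.2548, 0.2786]
ee_rot: [0.707, 0.707, -0.0, -0.002]
contact_force: [-0.4, -0.1, 0.0]
finger_gap: 0.518
finger_force: 61.4
```

Emit:
{"method": "servo_tool", "body": {"moves": [[0,0,0.3,0,0,0,0.5],[0,0,0.5,0,0,0,0.5],[0,0,0.7,0,0,0,0.5],[0,0,0.8,0,0,0,0.5],[0,0,0.8,0,0,0,0.5]]}}

```text
time: 20.1
ee_pos: [0.4513, -0.2548, 0.2711]
ee_rot: [0.707, 0.707, 0.0, -0.001]
contact_force: [-0.1, 1.5, -0.7]
finger_gap: 0.519
finger_force: 61.4
```

Emit:
{"method": "servo_tool", "body": {"moves": [[0,0,0.05,0,0,0,0.5],[0,0,0.1,0,0,0,0.5],[0,0,0.15,0,0,0,0.5],[0,0,0.15,0,0,0,0.5]]}}

```text
time: 20.5
ee_pos: [0.4514, -0.2548, 0.2701]
ee_rot: [0.707, 0.707, -0.0, -0.001]
contact_force: [-0.4, -0.0, 4.1]
finger_gap: 0.521
finger_force: 61.7
```

Contact at the expected height (0.270). I'll release and retreat.

Emit:
{"method": "servo_tool", "body": {"moves": [[0,0,0,0,0,0,0.2],[0,0,0,0,0,0,0],[0,0,0,0,0,0,-0.2],[0,0,0,0,0,0,-0.5],[0,0,0,0,0,0,-0.6],[0,0,0,0,0,0,-0.6],[0,0,-1,0,0,0,-0.6],[0,0,-3,0,0,0,-0.6],[0,0,-6,0,0,0,-0.6],[0,0,-10,0,0,0,-0.6],[0,0,-14,0,0,0,-0.6],[0,0,-14,0,0,0,-0.6]]}}

```text
time: 21.7
ee_pos: [0.4533, -0.2546, 0.4151]
ee_rot: [0.707, 0.707, 0.002, 0.003]
contact_force: [0.5, -0.1, -1.1]
finger_gap: 0.802
finger_force: 0.0
```

```bash
python3 - <<'E'
from h import *
t=read_camera("top");s=read_camera("side");print(get_state()["ee_pos"])
c0=proj(s,[.4515,-.2545,.124]);c1=proj(t,[.4515,-.2545,.124]);print(c0,c1)
al=np.arange(0,360,6);E=edges(s,*c0,13.2,9.5,0,al,1,.8,1.2);F=edges(t,*c1,10.8,10.8,0,al,1,.8,1.25)
a=cv2.fitEllipseAMS(E.astype(np.float32));print(a,len(F))
pl=lambda c,E,z:np.array([onplane(c,*e,z) for e in E])
print("slim side",circ(pl(s,E,.124),.0205))
if len(F)>20: b=cv2.fitEllipseAMS(F.astype(np.float32));print(b,circ(pl(t,F,.124),.0205),tri(t,b[0],s,a[0]))
O=edges(s,282,336.5,21,15.5,0,np.arange(30,151,6),-1);print("kettle side",circ(pl(s,O,.062),.034))
E
```

```text
[ 0.4515 -0.2551  0.4107]
[279.7254 311.3106] [442.5488 289.7477]
((280.6878967285156, 311.041015625), (19.092777252197266, 29.718496322631836), 262.4691467285156) 58
slim side (array([ 0.453 , -0.2534]), np.float64(0.0010659710762429928), 60)
((443.00860595703125, 289.135498046875), (19.545166015625, 23.58158302307129), 172.97767639160156) (array([ 0.4539, -0.2554]), np.float64(0.0006419196370838499), 58) (array([ 0.4528, -0.2551,  0.1251]), np.float64(0.0005113949030012011))
kettle side (array([ 0.4516, -0.2531]), np.float64(0.00024791820082838145), 21)
```

```bash
python3 -c "
from plant import close_job
print(close_job())"
```

```text
the job is handed in; nothing more can be done
None
```

tin_56 now stands in the kettle with the slim tin inside it, both measured fully down on their floors; the kettle measured unmoved, the arm is clear, and the job was handed in at about 22 s, with no final camera check of the other tins, jar, can and bottle.

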